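# Turn a cover over against the edge of its measuring nest

### The job

The aluminium cover plate lies with its raised register face down on the surface plate, in front of its low locating nest. Without picking it up, push it with the fingertips against the nest's front edge, tip it up there and turn it over onto the nest, so that the register faces up for measuring. Then push it home, lying flat, against both dowel pins at the back of the nest and the single dowel pin at its left-hand side, and leave everything else where it stands.

Things in the scene. Friction and masses are not known exactly. Their poses are not given: they have to be found in the camera images.
- cover: loose aluminium cover, 0.1 kg: flange 50 (its x) x 76 (its y) x 6 mm, corner radii 4 mm, with a central raised register 32 x 56 x 6 mm on one face. Origin: centre of the register's outer face. z points from the register to the plain face: up at the start (register down), down when turned over. Its x axis starts within 15 degrees of the nest's x.
- cover_rim (a point): point on the cover, with the cover's axes: centre of the flange (half-way through its 6 mm), 9 mm from the origin along z. At the start the flange's rim overhangs the register by 9 to 10 mm all round, and lies 6 to 12 mm above the surface plate.
- nest: fixed grey locating nest: plate 92 (its x) x 130 (its y) x 10 mm. Origin: centre of its underside, on the surface plate; x from its front edge (nearer the robot, at x = -46 mm) to its back, y to its left, z up. Three fixed steel dowel pins, 8 mm thick, stand 10 mm above its top at (x, y) = (36, 32) and (36, -16) mm at the back and (7, 50) mm at the left side.
- seat (a point): point on the nest's top face, with the nest's axes, at (7, 8) mm from its origin: centre of the cover when it touches all three pins with its long side along the nest's y (the cover's origin is then 12 mm above this point). The cover starts in front of the nest, 92 to 117 mm on the -x side and 16 to 38 mm on the -y side of this point.
- loupe: bystander: black stand loupe, 42 mm in diameter and 39 mm high, standing; origin at the centre of its underside
- plug_gauge: bystander: plug gauge with a dark handle, 118 mm long (its y) and 21 mm thick, lying; origin at the centre of its underside
- engineer_square: bystander: steel engineer's square, 100 by 92 by 17 mm, lying flat; origin at the centre of its underside
- gauge_block_3: bystander: steel gauge block, 35 x 9 x 20 mm, standing on its long narrow side; origin at the centre of its underside
There are look-alikes about, which are no part of the job. What is shaped like the nest but blue is not meant.

How it is judged:
By the outcome, as a careful person would: the job done as asked, in the order asked, and still so for the second after the job is handed in, with the robot touching nothing.
It also fails if it takes over 58 s, if anything falls off the work surface, if the arm or the gripper's body presses on something with over 40 N, if the wrist force passes 120 N, or if a joint passes its speed limit or range.

### The arm

A 6-joint arm with a two-finger parallel gripper is mounted at the origin on a cart in front of the work surface, level with it; the furniture and walls round the work are solid. World frame = base frame: x ahead of the robot, y to its left, z up, the work surface at z = 0. Lengths are in mm, angles in rad, forces in N, time in s.
With the tool pointing down it reaches from about 350 to 775 mm from the base axis. Payload 7.3 kg.
Tool frame: the origin (TCP) lies at the very end of the fingers, on their centre line; the grasp point (between the pads) lies bot.grasp_offset behind it (bot.grasp_offset is the distance from the TCP to the grasp point, in mm); z points along the fingers, y is the line along which they close (so a half turn about z gives the same grasp; the last joint's range is limited). The gripper opens to 92 mm and grips with 3 to 60 N. Pads are 19 mm wide; open, the fingers measure 130 mm over their backs; the gripper's body (75 mm by 190 mm) begins 47 mm behind the grasp point.
Start: joints at [-1.324, 0.342, 1.524, -0, 1.275, -0.146], TCP at [200.981, -485.027, 226.741] pointing down, gripper open.
Joint ranges: [-2.53, 2.53], [-0.77, 2.02], [0.04, 2.7], [-1, 4.14], [0.28, 2.66], [-3.11, 3.11]. Speed limits (rad/s): [2.57, 2.57, 3.14, 3.14, 3.14, 3.14].

### API

Orientations are given as [roll, pitch, yaw] about the fixed x, y, z axes, in that order (R = Rz(yaw) Ry(pitch) Rx(roll)).
In Python, from plant import bot gives the robot as it stands. The module is installed in compiled form; this text tells all that it offers.
- The arm moves only by the shell command python3 -m handwheel 'ROWS'. ROWS is JSON, a list of rows, each an object of numbers: "claw": the finger opening in mm, from 0 to 91.8; "dx", "dy", "dz": the shift along the tool's x, y, z in mm; "rx", "ry", "rz": the turn, a rotation vector about the tool's x, y, z in rad. A call has 1 to 10 rows; each row shifts and turns the commanded pose from where the row before left it, along the tool's axes as they then stand; what a row does not reach is not made up. A row lasts 1/10 s, in which the tool goes at most 50 mm and 8.59 degrees, less where a joint would pass 70% of its speed; a pose out of reach is approached as far as the arm can. A call is refused whole if a number of a shift passes 50 or a number of a turn 0.15, either way. A call with a gripper value outside its range is refused whole. The fingers move at their own pace and stop on an object; the grip force is fixed at half the most. Time passes only in rows, so rows that do not move let the fingers close. It gives the time, the measured TCP pose, the force and the opening at its end, in the units of the state.
- bot.get_obs(): the state, without advancing time (a new reading comes with each control period).
- bot.capture(name): name is "scene" or "side" or "wrist"; returns a dict with "frame" (384x512x3 uint8, red, green, blue), "camera_matrix" (3x3 intrinsics, pixels), "k1" (the pictures are not rectified: a ray, as slopes to the right and down, at radius r is drawn at 1 + k1 r^2 times it, then the intrinsics apply), "view" (4x4, takes a point from world to camera coordinates); the wrist camera has in their place "mount" (4x4, takes a point from camera to tool coordinates, whose origin is the TCP and whose axes are the flange's). Camera axes: x right, y down, z forward; pixel columns grow to the right and rows downward; lengths in mm; the calibration is good to about 2 mm. A picture is of the moment at which its call begins: read the wrist's pose just before it. There is no depth.
- bot.close_job(): hands the job in, once; it reports no verdict.
The state is a dict: "time": time; "joint_positions": joint angles; "dq": joint speeds; "tau": joint torques, N m; "tool_pos": TCP position; "tcp_rot": TCP orientation; "contact_force": force on the tool from outside, world axes, zero at the start; "moment": the same for the moment, N m; "grip_width": finger opening in mm.
Only numpy, scipy, OpenCV 4.12 (cv2) and the standard library are available. Lean on these libraries where they do the work, as an engineer would, in place of code of your own. Each camera call takes 0.05 s, during which the arm holds its last target. There are 200 camera calls.

## Working session

There is one attempt and no reset: what is moved stays moved. The work goes in short steps, Python scripts to look and compute and a shell command to move; the robot and the scene stay as the last step left them, time stands still between calls to the robot, and variables do not carry over. Pictures are saved under pics/ and viewed, on a budget of 10 in all, crops included, one or two more only if the job needs it, and the job is handed in when it is done.

```bash
mkdir -p pics; cat > h.py <<'E'
import numpy as np, cv2
from plant import bot
from scipy.spatial.transform import Rotation as R
def cap(n):
    o=bot.get_obs(); c=bot.capture(n); c=dict(c)
    if 'mount' in c:
        T=np.eye(4); T[:3,:3]=R.from_euler('xyz',o['tcp_rot']).as_matrix(); T[:3,3]=o['tool_pos']
        c['view']=np.linalg.inv(T@np.array(c['mount']))
    return c
def ray(c,u,v):
    K=np.array(c['camera_matrix']); p=np.linalg.inv(K)@[u,v,1]; d=p[:2].copy(); s=d.copy()
    for _ in range(30): s=d/(1+c['k1']*(s@s))
    V=np.linalg.inv(np.array(c['view'])); return V[:3,3],V[:3,:3]@[s[0],s[1],1]
def onz(c,u,v,z):
    o,d=ray(c,u,v); return o+d*(z-o[2])/d[2]
def proj(c,P):
    V=np.array(c['view']); q=V[:3,:3]@np.array(P,float)+V[:3,3]; s=q[:2]/q[2]; s=s*(1+c['k1']*(s@s))
    K=np.array(c['camera_matrix']); return (K@[s[0],s[1],1])[:2]
def save(c,f): cv2.imwrite('pics/'+f,c['frame'][:,:,::-1])
E
python3 - <<'E'
from h import *
a=cap('scene');b=cap('side')
for c,n in((a,'scene'),(b,'side')):
    save(c,n+'0.png'); print(n,np.linalg.inv(c['view'])[:3].round(2).tolist(),c['k1'])
    np.save(n+'.npy',c,allow_pickle=True)
o=bot.get_obs();print(o, bot.grasp_offset)
cv2.imwrite('pics/both.png',np.hstack([cv2.resize(x['frame'],None,fx=.78,fy=.78)[:,:,::-1] for x in (a,b)]))
E
```

```text
scene [[-0.81, -0.32, 0.49, 17.97], [-0.59, 0.41, -0.7, 760.28], [0.02, -0.85, -0.53, 540.44]] 0.051481260695839366
side [[0.18, 0.53, -0.83, 1343.17], [0.98, -0.09, 0.15, -79.42], [0.01, -0.85, -0.53, 582.99]] -0.011103599108417902
{'time': 0.1, 'joint_positions': array([-1.32401615e+00,  3.42616907e-01,  1.52490170e+00, -5.25414399e-05,
        1.27537067e+00, -1.45972442e-01]), 'dq': array([ 0.00061518, -0.0016254 , -0.004229  ,  0.00085517,  0.00044802,
       -0.00067925]), 'tau': array([ 1.35800747e-03, -4.32005131e+01, -2.44694227e+01,  7.19212834e-02,
        5.25828637e-02, -5.97526491e-05]), 'tool_pos': array([ 200.86799443, -484.67763917,  226.14011506]), 'tcp_rot': array([-3.14030252e+00, -1.38887992e-04,  3.92767857e-01]), 'contact_force': array([-0.20092859,  0.18997274,  0.31402417]), 'moment': array([ 0.04103049,  0.06263912, -0.00588988]), 'grip_width': 91.94395987382774} 18.8
```

View pics/both.png

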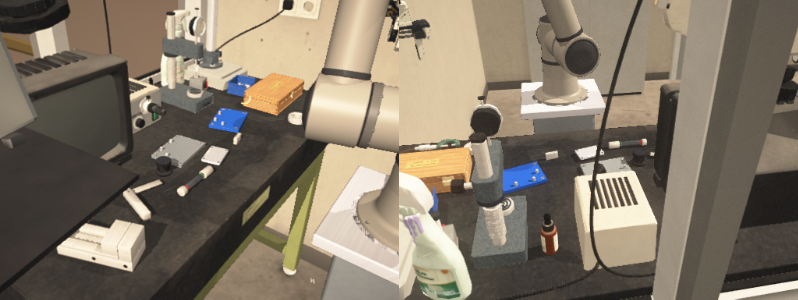

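The left view (scene) shows the grey nest near (228,192) full-res, the cover near (274,199), the loupe at (210,208), the plug gauge at (250,230) and a blue decoy at (292,153). In the side view the nest is partly hidden by a box. Next I'll take a closer crop with a pixel grid.

```bash
python3 - <<'E'
from h import *
a=np.load('scene.npy',allow_pickle=True).item();b=np.load('side.npy',allow_pickle=True).item()
for n,p in (('nest',(228,192)),('cover',(274,199)),('loupe',(210,212)),('plug',(250,230)),('blue',(292,155))): print(n,onz(a,*p,10).round(0))
A=cv2.resize(a['frame'][160:280,140:320],None,fx=4.4,fy=4.4,interpolation=cv2.INTER_CUBIC)
cv2.imwrite('pics/crop1.png',A[:,:,::-1])
E
```

```text
nest [559.  87.  10.]
cover [468.  50.  10.]
loupe [540. 168.  10.]
plug [443. 168.  10.]
blue [ 545. -141.   10.]
```

View pics/crop1.png

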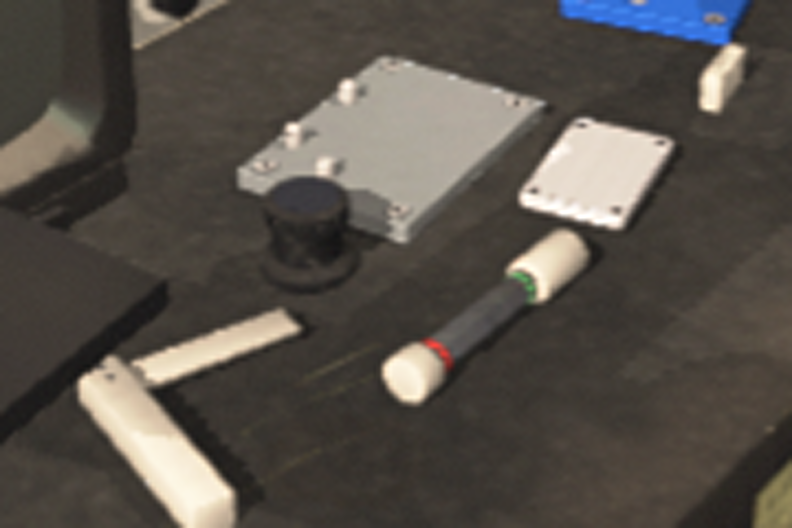

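```bash
python3 - <<'E'
from h import *
a=np.load('scene.npy',allow_pickle=True).item()
f=lambda p,z: onz(a,p[0]/4.4+140,p[1]/4.4+160,z).round(1)
for n,p,z in (('n BR',(390,57),10),('n FR',(547,102),10),('n FL',(407,230),10),('n BL',(240,172),10),('pin br',(347,83),20),('pin bl',(292,125),20),('pin l',(327,158),20),('c1',(580,118),12),('c2',(676,140),12),('c3',(622,222),12),('c4',(522,200),12),('loupe b',(310,275),0),('plug end R',(575,245),10),('plug end L',(412,375),10),('sq end',(295,322),5),('gb',(720,85),10)): print(n,f(p,z))
from scipy.spatial.transform import Rotation as R
c=bot.capture('wrist');print(np.array(c['mount']).round(2),c['camera_matrix'])
E
```

```text
n BR [609.3  22.7  10. ]
n FR [520.4  10.2  10. ]
n FL [505.  141.3  10. ]
n BL [595.8 151.   10. ]
pin br [598.4  69.9  20. ]
pin bl [593.5 116.6  20. ]
pin l [561.6 129.   20. ]
c1 [497.1  15.6  12. ]
c2 [449.4   4.1  12. ]
c3 [431.   79.3  12. ]
c4 [477.   92.3  12. ]
loupe b [525.9 183.7   0. ]
plug end R [439.  104.9  10. ]
plug end L [438.6 222.5  10. ]
sq end [503.9 219.    5. ]
gb [461.7 -57.4  10. ]
[[ 0.0000e+00 -9.6000e-01 -2.9000e-01  7.7060e+01]
 [ 1.0000e+00 -0.0000e+00  0.0000e+00  4.0000e-02]
 [-0.0000e+00 -2.9000e-01  9.6000e-01 -1.5808e+02]
 [ 0.0000e+00  0.0000e+00  0.0000e+00  1.0000e+00]] [[338.93989565   0.         258.02467417]
 [  0.         338.93989565 193.86034538]
 [  0.           0.           1.        ]]
```

```bash
python3 - <<'E'
from h import *
a=np.load('scene.npy',allow_pickle=True).item();b=np.load('side.npy',allow_pickle=True).item()
print(onz(a,241,130,0),onz(a,345,140,0),onz(b,510-512+0 if 0 else (495-399)/.78,262/.78,0))
E
python3 -m handwheel '[{"dx":31,"dy":-26},{"dx":31,"dy":-26},{"dx":31,"dy":-26},{"dx":31,"dy":-26},{"dx":31,"dy":-26},{"dx":31,"dy":-26},{"dx":31,"dy":-26},{"dx":31,"dy":-26},{"dx":31,"dy":-26},{"dx":31,"dy":-26}]'
```

```text
[ 741.88746149 -197.1826879     0.        ] [ 491.35235076 -317.41921393    0.        ] [ 826.42562021 -201.2563954     0.        ]invalid input at $[0]: expected keys claw, dx, dy, dz, rx, ry, rz
```

```bash
python3 -m handwheel '[{"dx":31,"dy":-26},{"dx":31,"dy":-26},{"dx":31,"dy":-26},{"dx":31,"dy":-26},{"dx":31,"dy":-26,"claw":30},{"rz":0.14,"dz":25},{"rz":0.13,"dz":25},{"claw":30}]'; python3 - <<'E'
from h import *
c=cap('wrist'); np.save('w1.npy',c,allow_pickle=True)
cv2.imwrite('pics/w1.png',cv2.resize(c['frame'],(800,600),interpolation=cv2.INTER_CUBIC)[:,:,::-1])
E
```

```text
invalid input at $[0]: expected keys claw, dx, dy, dz, rx, ry, rz
```

View pics/w1.png

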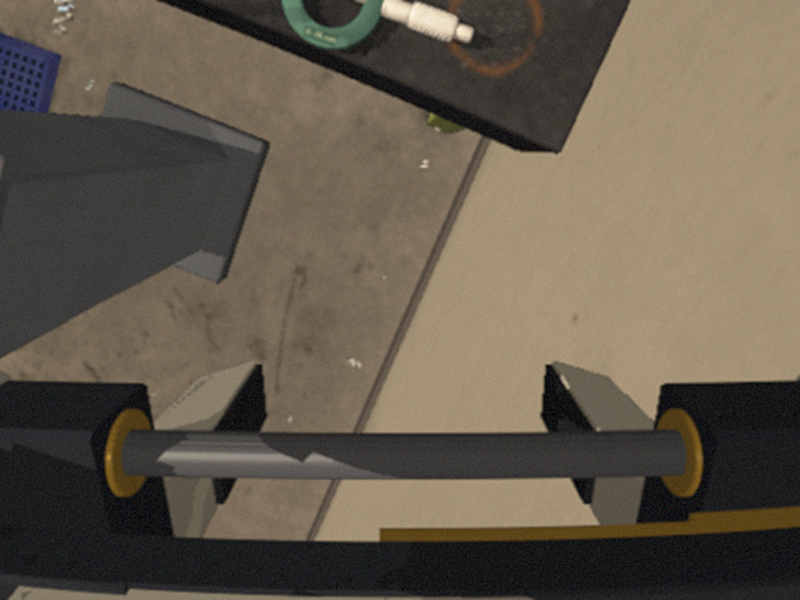

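The move was refused because every row needs all seven keys. This view is therefore from the start pose, showing only the fingers, their tips at about (262,365) and (548,365), and the bench corner. I'll redo the move with full rows.

```bash
python3 -m handwheel '[{"claw":91,"dx":31,"dy":-26,"dz":0,"rx":0,"ry":0,"rz":0},{"claw":91,"dx":31,"dy":-26,"dz":0,"rx":0,"ry":0,"rz":0},{"claw":91,"dx":31,"dy":-26,"dz":0,"rx":0,"ry":0,"rz":0},{"claw":91,"dx":31,"dy":-26,"dz":0,"rx":0,"ry":0,"rz":0},{"claw":91,"dx":31,"dy":-26,"dz":0,"rx":0,"ry":0,"rz":0},{"claw":91,"dx":31,"dy":-26,"dz":0,"rx":0,"ry":0,"rz":0},{"claw":91,"dx":31,"dy":-26,"dz":0,"rx":0,"ry":0,"rz":0},{"claw":91,"dx":31,"dy":-26,"dz":0,"rx":0,"ry":0,"rz":0},{"claw":91,"dx":31,"dy":-26,"dz":0,"rx":0,"ry":0,"rz":0},{"claw":91,"dx":31,"dy":-26,"dz":0,"rx":0,"ry":0,"rz":0}]'
python3 -m handwheel '[{"claw":30,"dx":31,"dy":-26,"dz":0,"rx":0,"ry":0,"rz":0},{"claw":30,"dx":31,"dy":-26,"dz":0,"rx":0,"ry":0,"rz":0},{"claw":30,"dx":31,"dy":-26,"dz":0,"rx":0,"ry":0,"rz":0},{"claw":30,"dx":31,"dy":-26,"dz":0,"rx":0,"ry":0,"rz":0},{"claw":30,"dx":0,"dy":0,"dz":15,"rx":0,"ry":0,"rz":0.13},{"claw":30,"dx":0,"dy":0,"dz":15,"rx":0,"ry":0,"rz":0.13},{"claw":30,"dx":0,"dy":0,"dz":0,"rx":0,"ry":0,"rz":0}]'
python3 - <<'E'
from h import *
c=cap('wrist'); np.save('w2.npy',c,allow_pickle=True)
M=np.linalg.inv(c['mount'])
V=c['view']; c2=dict(c); c2['view']=M
for p in ((0,0,0),(9.5,15,0),(-9.5,15,0),(9.5,-15,0),(9.5,-34,0)): print(p,proj(c2,p)*800/512)
cv2.imwrite('pics/w2.png',cv2.resize(c['frame'],(800,600),interpolation=cv2.INTER_CUBIC)[:,:,::-1])
E
```

```text
time: 1.2
tool_pos: [388.3, -124.6, 226.8]
tcp_rot: [3.141, -0.0, 0.393]
contact_force: [-0.1, -0.7, 1.6]
grip_width: 91.0
time: 1.9
tool_pos: [461.4, 17.9, 194.9]
tcp_rot: [-3.141, 0.004, 0.133]
contact_force: [-0.5, 0.3, -0.5]
grip_width: 39.4
(0, 0, 0) [402.15385769 389.13721417]
(9.5, 15, 0) [448.54992207 362.4111765 ]
(-9.5, 15, 0) [447.00758318 414.78617443]
(9.5, -15, 0) [355.72657137 362.42539829]
(9.5, -34, 0) [297.24639946 362.25885862]
```

View pics/w2.png

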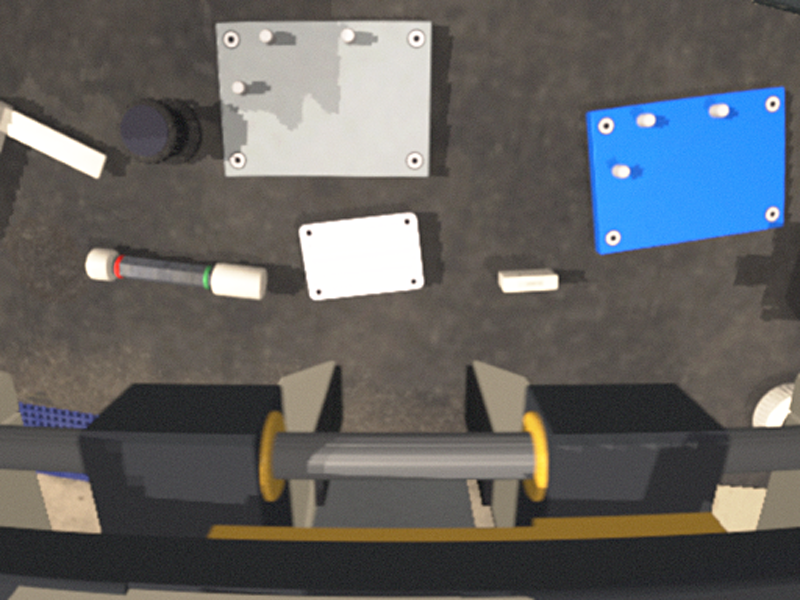

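The nest's top face spans (217,22) to (432,177), the cover's corners are at (300,225), (415,213), (424,288) and (312,300), and the gauge block is at (528,281). Next I'll measure both from this view and work out the fingertip's profile.

```bash
python3 - <<'E'
from h import *
c=np.load('w2.npy',allow_pickle=True).item()
c2=dict(c); c2['view']=np.linalg.inv(c['mount'])
for y in (-20,-22,-25,-30,-39):
  print(y,[(z,proj(c2,(9.5,y,z)).__mul__(800/512).round(0).tolist()) for z in (0,-10,-20,-30,-47)])
f=lambda p,z: onz(c,p[0]*.64,p[1]*.64,z).round(1)[:2]
N=np.array([f(p,10) for p in ((217,23),(432,21),(430,177),(226,177))]);print('nest',N.tolist())
hsv=cv2.cvtColor(c['frame'],cv2.COLOR_RGB2HSV)
m=((hsv[...,2]>190)&(hsv[...,1]<40)).astype(np.uint8); m[:130]=0; m[200:]=0; m[:,:180]=0;m[:,290:]=0
ct=max(cv2.findContours(m,0,1)[0],key=cv2.contourArea); r=cv2.minAreaRect(ct); B=cv2.boxPoints(r)
P=np.array([onz(c,*p,12)[:2] for p in B+0.5]);print('cover',P.round(1).tolist(),P.mean(0),np.linalg.norm(np.diff(P,axis=0),axis=1))
d=[P[i+1]-P[i] for i in range(3)]+[P[0]-P[3]]
print([np.arctan2(*e[::-1]).round(3) for e in d])
print('pins',[f(p,20).tolist() for p in ((238,87),(265,35),(347,35))])
cn=N.mean(0);ex=(N[0]+N[1]-N[2]-N[3])/2;ey=(N[0]+N[3]-N[1]-N[2])/2
print(cn,np.linalg.norm(ex),np.linalg.norm(ey),np.arctan2(ex[1],ex[0]),np.arctan2(-ey[0],ey[1]))
E
```

```text
-20 [(0, [340.0, 362.0]), (-10, [337.0, 375.0]), (-20, [333.0, 390.0]), (-30, [328.0, 406.0]), (-47, [318.0, 440.0])]
-22 [(0, [334.0, 362.0]), (-10, [330.0, 375.0]), (-20, [326.0, 390.0]), (-30, [320.0, 406.0]), (-47, [310.0, 440.0])]
-25 [(0, [325.0, 362.0]), (-10, [320.0, 375.0]), (-20, [315.0, 390.0]), (-30, [309.0, 406.0]), (-47, [298.0, 439.0])]
-30 [(0, [310.0, 362.0]), (-10, [304.0, 375.0]), (-20, [298.0, 390.0]), (-30, [291.0, 406.0]), (-47, [277.0, 439.0])]
-39 [(0, [282.0, 362.0]), (-10, [275.0, 375.0]), (-20, [267.0, 389.0]), (-30, [258.0, 406.0]), (-47, [240.0, 439.0])]
nest [[595.0, 148.9], [611.3, 20.3], [519.8, 8.3], [503.4, 137.7]]
cover [[478.7, 88.5], [496.9, 14.3], [447.4, 1.6], [427.9, 78.8]] [462.72422279  45.78159798] [76.39624458 51.07527219 79.55983606]
[np.float64(-1.33), np.float64(-2.891), np.float64(1.818), np.float64(0.189)]
pins [[558.5, 130.2], [589.6, 116.3], [595.1, 68.5]]
[557.375  78.8  ] 92.28197277908617 130.03200567552588 0.1260351004927984 0.12607197669125736
```

```bash

python3 -m handwheel '[{"claw":80,"dx":0,"dy":0,"dz":0,"rx":0,"ry":0,"rz":-0.148},{"claw":80,"dx":0,"dy":0,"dz":0,"rx":0,"ry":0,"rz":-0.148},{"claw":80,"dx":0,"dy":0,"dz":0,"rx":0,"ry":0,"rz":-0.148},{"claw":80,"dx":0,"dy":0,"dz":0,"rx":0,"ry":0,"rz":-0.148},{"claw":80,"dx":0,"dy":0,"dz":0,"rx":0,"ry":0,"rz":-0.148},{"claw":80,"dx":0,"dy":0,"dz":0,"rx":0,"ry":0,"rz":-0.148},{"claw":80,"dx":0,"dy":0,"dz":0,"rx":0,"ry":0,"rz":-0.148},{"claw":80,"dx":0,"dy":0,"dz":0,"rx":0,"ry":0,"rz":-0.148},{"claw":80,"dx":0,"dy":0,"dz":0,"rx":0,"ry":0,"rz":-0.148},{"claw":80,"dx":0,"dy":0,"dz":0,"rx":0,"ry":0,"rz":-0.148}]'
python3 -m handwheel '[{"claw":80,"dx":10,"dy":0,"dz":20,"rx":0,"ry":0,"rz":-0.084},{"claw":80,"dx":10,"dy":0,"dz":20,"rx":0,"ry":0,"rz":0},{"claw":80,"dx":7,"dy":0,"dz":20,"rx":0,"ry":0,"rz":0},{"claw":80,"dx":0,"dy":0,"dz":0,"rx":-0.145,"ry":0,"rz":0},{"claw":80,"dx":0,"dy":0,"dz":0,"rx":-0.145,"ry":0,"rz":0},{"claw":80,"dx":0,"dy":0,"dz":0,"rx":-0.145,"ry":0,"rz":0},{"claw":80,"dx":0,"dy":0,"dz":0,"rx":0,"ry":0,"rz":0},{"claw":80,"dx":0,"dy":0,"dz":0,"rx":0,"ry":0,"rz":0}]'
cat >> h.py <<'E'
NC=np.array([557.4,78.8]); NY=0.126
def st():
    o=bot.get_obs(); Rm=R.from_euler('xyz',o['tcp_rot']).as_matrix(); p=np.array(o['tool_pos'])
    Q=R.from_euler('z',-NY).as_matrix(); rel=lambda v:(Q@(v-np.array([*NC,0]))).round(1)
    w=o['grip_width']/2
    print('t',round(o['time'],2),'TCP nest',rel(p),'near tip',rel(p+Rm@[0,-w,0]),'far tip',rel(p+Rm@[0,w,0]))
    print('tool axes in nest (cols)\n',(Q@Rm).round(3)); print('F nest',(Q@o['contact_force']).round(1),'w',round(2*w,1),'q',np.round(o['joint_positions'],2))
E
python3 - <<'E'
from h import *
st()
E
```

```text
time: 2.95
tool_pos: [463.0, 16.9, 197.8]
tcp_rot: [3.14, 0.0, 1.622]
contact_force: [-1.0, 0.2, 0.2]
grip_width: 80.5
time: 3.75
tool_pos: [460.8, 43.9, 137.9]
tcp_rot: [2.708, 0.0, 1.697]
contact_force: [0.9, -0.0, 0.0]
grip_width: 80.4
t 3.75 TCP nest [-100.2  -22.5  137.9] near tip [-136.6  -22.6  121. ] far tip [-63.7 -22.5 154.7]
tool axes in nest (cols)
 [[-0.001  0.907  0.42 ]
 [ 1.     0.001 -0.   ]
 [-0.     0.42  -0.907]]
F nest [ 0.8 -0.1  0. ] w 80.4 q [-0.15  0.16  2.18  0.3   0.4  -0.53]
```

```bash

python3 -m handwheel '[{"claw":80,"dx":0,"dy":-11.5,"dz":25,"rx":0,"ry":0,"rz":0},{"claw":80,"dx":0,"dy":-11.5,"dz":25,"rx":0,"ry":0,"rz":0},{"claw":80,"dx":0,"dy":-11.5,"dz":25,"rx":0,"ry":0,"rz":0},{"claw":80,"dx":0,"dy":-11.5,"dz":25,"rx":0,"ry":0,"rz":0},{"claw":80,"dx":0,"dy":0,"dz":0,"rx":0,"ry":0,"rz":0}]'
python3 - <<'E'
from h import *
st()
c=cap('wrist'); np.save('w3.npy',c,allow_pickle=True)
cv2.imwrite('pics/w3.png',cv2.resize(c['frame'],(800,600),interpolation=cv2.INTER_CUBIC)[:,:,::-1])
E
```

```text
time: 4.25
tool_pos: [472.1, 34.0, 66.2]
tcp_rot: [2.753, -0.035, 1.713]
contact_force: [-0.4, -0.1, 0.1]
grip_width: 80.3
t 4.25 TCP nest [-90.2 -33.7  66.2] near tip [-127.4  -33.8   51. ] far tip [-53.1 -33.7  81.4]
tool axes in nest (cols)
 [[-0.016  0.925  0.379]
 [ 0.999  0.001  0.038]
 [ 0.035  0.379 -0.925]]
F nest [-0.4 -0.1  0.1] w 80.3 q [-0.2   0.34  2.2   0.59  0.29 -0.87]
```

View pics/w3.png

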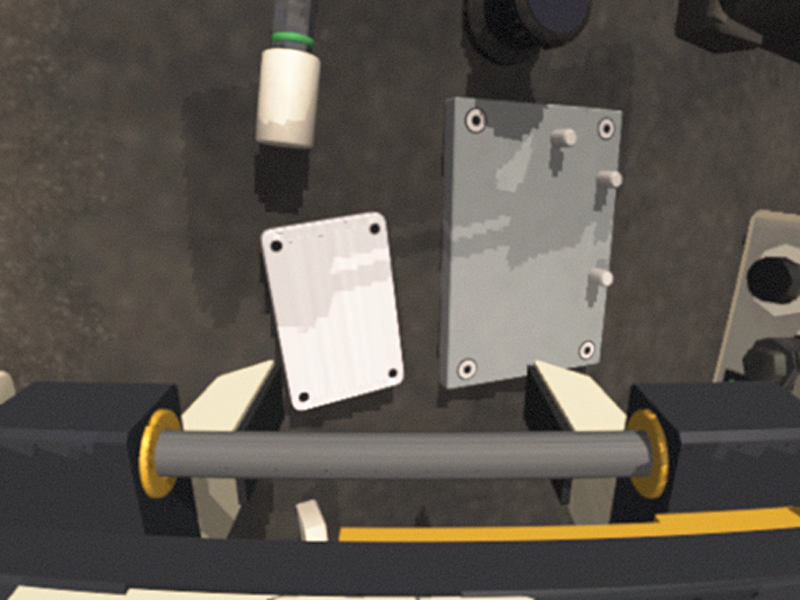

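The picture shows the cover centred near (333,310), the nest's front edge along u≈443 and the near fingertip at (275,363). Joint 5 is at its 0.29 limit, so I'll use a smaller forward tilt.

```bash

python3 -m handwheel '[{"claw":80,"dx":0,"dy":0,"dz":0,"rx":0.12,"ry":0,"rz":0},{"claw":80,"dx":0,"dy":0,"dz":0,"rx":0.08,"ry":0,"rz":0},{"claw":80,"dx":0,"dy":0,"dz":0,"rx":0,"ry":0,"rz":0},{"claw":80,"dx":0,"dy":0,"dz":0,"rx":0,"ry":0,"rz":0}]'
python3 - <<'E'
from h import *
st()
E
```

```text
time: 4.7
tool_pos: [470.6, 38.7, 66.8]
tcp_rot: [2.902, -0.044, 1.719]
contact_force: [-0.2, -0.1, -0.2]
grip_width: 79.8
t 4.7 TCP nest [-91.2 -28.9  66.8] near tip [-129.9  -29.3   57.4] far tip [-52.4 -28.4  76.3]
tool axes in nest (cols)
 [[-0.023  0.971  0.237]
 [ 0.999  0.011  0.048]
 [ 0.044  0.237 -0.97 ]]
F nest [-0.2 -0.  -0.2] w 79.8 q [-0.16  0.37  2.07  0.24  0.5  -0.5 ]
```

```bash

python3 -m handwheel '[{"claw":80,"dx":7,"dy":0,"dz":0,"rx":0,"ry":-0.045,"rz":0.024},{"claw":80,"dx":0,"dy":-6,"dz":17,"rx":0,"ry":0,"rz":0},{"claw":80,"dx":0,"dy":-6,"dz":17,"rx":0,"ry":0,"rz":0},{"claw":80,"dx":0,"dy":-4,"dz":15,"rx":0,"ry":0,"rz":0},{"claw":80,"dx":0,"dy":0,"dz":0,"rx":0,"ry":0,"rz":0}]'
python3 - <<'E'
from h import *
st()
E
```

```text
time: 5.2
tool_pos: [462.7, 45.3, 13.7]
tcp_rot: [2.908, -0.008, 1.684]
contact_force: [0.4, -0.3, 0.5]
grip_width: 80.0
t 5.2 TCP nest [-98.2 -21.3  13.7] near tip [-137.1  -20.7    4.5] far tip [-59.3 -21.9  22.9]
tool axes in nest (cols)
 [[ 0.013  0.973  0.231]
 [ 1.    -0.014  0.005]
 [ 0.008  0.231 -0.973]]
F nest [ 0.4 -0.4  0.5] w 80.0 q [-0.11  0.47  2.13  0.19  0.31 -0.39]
```

```bash

python3 -m handwheel '[{"claw":80,"dx":0,"dy":4.5,"dz":2.2,"rx":0,"ry":0,"rz":0},{"claw":80,"dx":0,"dy":4.5,"dz":2.2,"rx":0,"ry":0,"rz":0},{"claw":80,"dx":0,"dy":4.5,"dz":2.2,"rx":0,"ry":0,"rz":0},{"claw":80,"dx":0,"dy":3.5,"dz":0.8,"rx":0,"ry":0,"rz":0},{"claw":80,"dx":0,"dy":3.5,"dz":0.8,"rx":0,"ry":0,"rz":0},{"claw":80,"dx":0,"dy":3.5,"dz":0.8,"rx":0,"ry":0,"rz":0},{"claw":80,"dx":0,"dy":3.5,"dz":0.8,"rx":0,"ry":0,"rz":0},{"claw":80,"dx":0,"dy":3.5,"dz":0.8,"rx":0,"ry":0,"rz":0},{"claw":80,"dx":0,"dy":0,"dz":0,"rx":0,"ry":0,"rz":0}]'
python3 - <<'E'
from h import *
st()
c=cap('wrist'); np.save('w4.npy',c,allow_pickle=True)
cv2.imwrite('pics/w4.png',cv2.resize(c['frame'],(800,600),interpolation=cv2.INTER_CUBIC)[:,:,::-1])
E
```

```text
time: 6.1
tool_pos: [497.8, 48.7, 12.2]
tcp_rot: [2.904, -0.006, 1.684]
contact_force: [0.2, -0.8, -0.0]
grip_width: 80.4
t 6.1 TCP nest [-62.9 -22.3  12.2] near tip [-101.9  -21.8    2.7] far tip [-23.8 -22.9  21.6]
tool axes in nest (cols)
 [[ 0.013  0.972  0.235]
 [ 1.    -0.014  0.003]
 [ 0.006  0.235 -0.972]]
F nest [ 0.1 -0.8 -0. ] w 80.4 q [-0.09  0.51  2.05  0.15  0.36 -0.34]
```

View pics/w4.png

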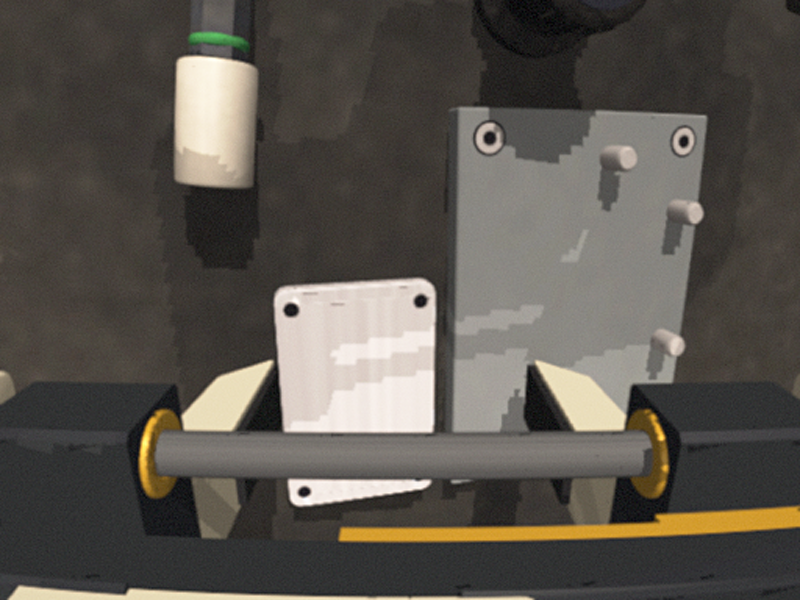

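The cover (white, u 275–436) is now almost parallel to the nest's front edge (u≈447), about 4 mm short of it. I'll lower the tip a little and push on to contact.

```bash

python3 -m handwheel '[{"claw":80,"dx":0,"dy":1.2,"dz":1.2,"rx":0,"ry":0,"rz":0},{"claw":80,"dx":0,"dy":1.5,"dz":0.7,"rx":0,"ry":0,"rz":0},{"claw":80,"dx":0,"dy":1.5,"dz":0.4,"rx":0,"ry":0,"rz":0},{"claw":80,"dx":0,"dy":0.8,"dz":0.2,"rx":0,"ry":0,"rz":0},{"claw":80,"dx":0,"dy":0,"dz":0,"rx":0,"ry":0,"rz":0}]'
python3 - <<'E'
from h import *
st()
E
```

```text
time: 6.65
tool_pos: [502.7, 49.4, 10.8]
tcp_rot: [2.905, -0.006, 1.684]
contact_force: [-0.0, 1.1, -0.2]
grip_width: 79.7
t 6.65 TCP nest [-57.9 -22.3  10.8] near tip [-96.7 -21.8   1.5] far tip [-19.2 -22.9  20.2]
tool axes in nest (cols)
 [[ 0.013  0.972  0.235]
 [ 1.    -0.014  0.003]
 [ 0.006  0.235 -0.972]]
F nest [ 0.1  1.1 -0.2] w 79.7 q [-0.09  0.52  2.03  0.15  0.36 -0.34]
```

```bash

for i in 1 2 3; do python3 -m handwheel '[{"claw":80,"dx":0,"dy":1,"dz":0.24,"rx":0,"ry":0,"rz":0},{"claw":80,"dx":0,"dy":0,"dz":0,"rx":0,"ry":0,"rz":0}]' | sed -n '2p;4,5p'; done
```

```text
tool_pos: [503.6, 49.5, 10.8]
contact_force: [0.2, -0.3, 0.2]
grip_width: 80.0
tool_pos: [504.7, 49.6, 10.9]
contact_force: [-1.2, 0.3, -0.4]
grip_width: 79.9
tool_pos: [505.7, 49.7, 10.8]
contact_force: [-0.7, -0.8, -0.8]
grip_width: 79.6
```

```bash

for i in 1 2 3; do python3 -m handwheel '[{"claw":80,"dx":0,"dy":1,"dz":0.24,"rx":0,"ry":0,"rz":0},{"claw":80,"dx":0,"dy":0,"dz":0,"rx":0,"ry":0,"rz":0}]' | sed -n '2p;4,5p'; done; python3 - <<'E'
from h import *
st()
c=cap('wrist'); np.save('w5.npy',c,allow_pickle=True)
cv2.imwrite('pics/w5.png',cv2.resize(c['frame'],(800,600),interpolation=cv2.INTER_CUBIC)[:,:,::-1])
E
```

```text
tool_pos: [506.0, 49.8, 10.6]
contact_force: [-3.0, -0.6, 1.9]
grip_width: 79.7
tool_pos: [506.2, 50.0, 10.3]
contact_force: [-5.1, -2.3, 2.0]
grip_width: 80.1
tool_pos: [506.4, 50.1, 10.1]
contact_force: [-7.5, -3.8, 3.8]
grip_width: 80.0
t 7.85 TCP nest [-54.2 -22.1  10.1] near tip [-93.1 -21.6   0.9] far tip [-15.3 -22.6  19.3]
tool axes in nest (cols)
 [[ 0.012  0.973  0.23 ]
 [ 1.    -0.014  0.004]
 [ 0.007  0.23  -0.973]]
F nest [-7.9 -2.8  3.8] w 80.0 q [-0.09  0.53  2.02  0.14  0.37 -0.33]
```

View pics/w5.png

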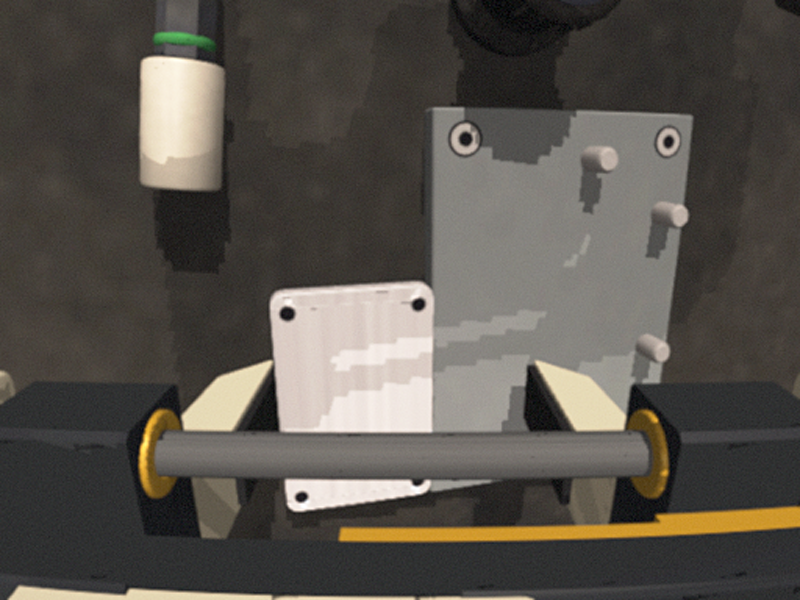

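The picture shows the cover's far rim against the nest's edge at u≈432, with about 8 N of push. Now I'll lift the near rim.

```bash

for i in 1 2 3; do python3 -m handwheel '[{"claw":80,"dx":0,"dy":0.5,"dz":-1.4,"rx":0,"ry":0,"rz":0},{"claw":80,"dx":0,"dy":0.5,"dz":-1.4,"rx":0,"ry":0,"rz":0},{"claw":80,"dx":0,"dy":0,"dz":0,"rx":0,"ry":0,"rz":0}]' | sed -n '2p;4,5p'; done; python3 - <<'E'
from h import *
st()
c=cap('wrist'); np.save('w6.npy',c,allow_pickle=True)
d=cap('scene'); np.save('s6.npy',d,allow_pickle=True)
A=cv2.resize(c['frame'],(512,384)); B=cv2.resize(d['frame'][160:250,180:300],(512,384),interpolation=cv2.INTER_CUBIC)
cv2.imwrite('pics/w6.png',cv2.resize(np.hstack([A,B]),(800,300))[:,:,::-1])
E
```

```text
tool_pos: [506.4, 50.0, 12.7]
contact_force: [-7.2, -3.6, -0.7]
grip_width: 80.3
tool_pos: [506.5, 50.1, 15.6]
contact_force: [-7.6, -4.3, -0.1]
grip_width: 79.8
tool_pos: [506.7, 50.1, 18.6]
contact_force: [-7.0, -3.0, 0.4]
grip_width: 80.4
t 8.8 TCP nest [-53.9 -22.1  18.6] near tip [-93.  -21.5   9.4] far tip [-14.7 -22.6  27.7]
tool axes in nest (cols)
 [[ 0.012  0.973  0.228]
 [ 1.    -0.014  0.005]
 [ 0.008  0.228 -0.974]]
F nest [-7.3 -2.1  0.4] w 80.4 q [-0.09  0.51  2.01  0.14  0.4  -0.32]
```

View pics/w6.png

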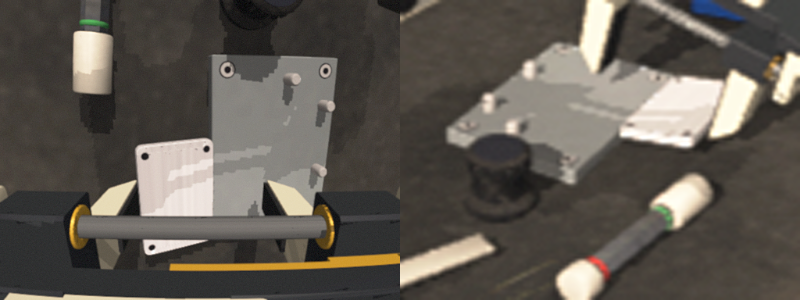

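The cover's near edge is up: the scene crop shows it tilted against the nest with the finger under the rim at (720,140), and the force is steady at about 7 N. I'll continue along the arc.

```bash

for i in 1 2; do python3 -m handwheel '[{"claw":80,"dx":0,"dy":1.1,"dz":-2,"rx":0,"ry":0,"rz":0},{"claw":80,"dx":0,"dy":1.1,"dz":-2,"rx":0,"ry":0,"rz":0},{"claw":80,"dx":0,"dy":1.1,"dz":-2,"rx":0,"ry":0,"rz":0},{"claw":80,"dx":0,"dy":0,"dz":0,"rx":0,"ry":0,"rz":0}]' | sed -n '2p;4,5p'; done; python3 - <<'E'
from h import *
st()
d=cap('scene')
B=cv2.resize(d['frame'][160:250,180:300],(640,480),interpolation=cv2.INTER_CUBIC)
cv2.imwrite('pics/s7.png',B[:,:,::-1])
E
```

```text
tool_pos: [508.0, 50.3, 25.1]
contact_force: [-10.2, -4.9, 2.3]
grip_width: 80.2
tool_pos: [510.3, 50.5, 32.0]
contact_force: [-9.9, -3.5, 3.4]
grip_width: 79.8
t 9.7 TCP nest [-50.3 -22.1  32. ] near tip [-89.2 -21.6  22.9] far tip [-11.5 -22.7  41.1]
tool axes in nest (cols)
 [[ 0.012  0.974  0.228]
 [ 1.    -0.014  0.005]
 [ 0.008  0.228 -0.974]]
F nest [-10.3  -2.3   3.4] w 79.8 q [-0.08  0.49  1.99  0.12  0.44 -0.3 ]
```

View pics/s7.png

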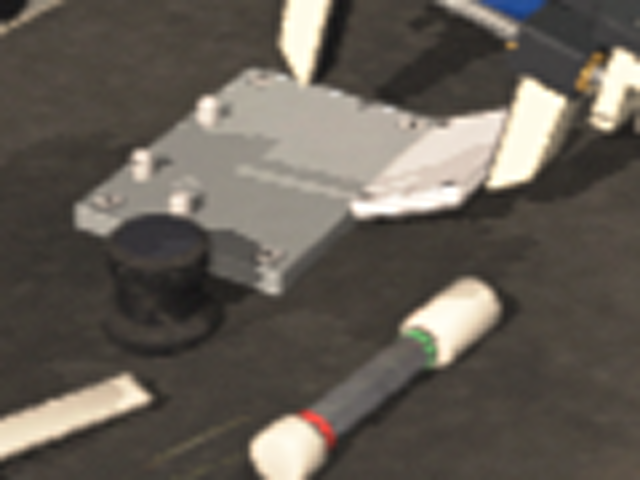

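```bash
cat >> h.py <<'E'
def onny(c,u,v,ny):
    o,d=ray(c,u,v); Q=R.from_euler('z',-NY).as_matrix(); o=Q@(o-np.array([*NC,0])); d=Q@d
    return o+d*(ny-o[1])/d[1]
E
python3 - <<'E'
from h import *
c=cap('scene')
g=lambda x,y:(180+x*120/640,160+y*90/480)
for n,p,y in (('far-left',(353,212),17),('far left top',(370,190),17),('near-left',(465,190),17),('far-right',(440,120),-59),('near-right',(505,110),-59),('nestFL',(275,275),65)): print(n,onny(c,*g(*p),y).round(1))
E
```

```text
far-left [-45.7  17.   11.5]
far left top [-53.   17.   23.7]
near-left [-93.   17.   36.6]
far-right [-43.1 -59.   13.3]
near-right [-71.9 -59.   26.6]
nestFL [-39.8  65.    8.1]
```

```bash

for i in 1 2; do python3 -m handwheel '[{"claw":80,"dx":0,"dy":2.8,"dz":-2.6,"rx":0,"ry":0,"rz":0},{"claw":80,"dx":0,"dy":2.8,"dz":-2.6,"rx":0,"ry":0,"rz":0},{"claw":80,"dx":0,"dy":0,"dz":0,"rx":0,"ry":0,"rz":0}]' | sed -n '2p;4,5p'; done; python3 - <<'E'
from h import *
st()
d=cap('scene');np.save('s8.npy',d,allow_pickle=True)
B=cv2.resize(d['frame'][160:250,180:300],(640,480),interpolation=cv2.INTER_CUBIC)
cv2.imwrite('pics/s8.png',B[:,:,::-1])
E
```

```text
tool_pos: [518.2, 50.9, 39.8]
contact_force: [-1.5, 0.0, 1.5]
grip_width: 80.1
tool_pos: [522.6, 51.3, 46.3]
contact_force: [-0.1, -0.4, -0.8]
grip_width: 80.2
t 10.4 TCP nest [-37.9 -22.9  46.3] near tip [-76.9 -22.3  36.9] far tip [  1.  -23.4  55.8]
tool axes in nest (cols)
 [[ 0.013  0.972  0.236]
 [ 1.    -0.014  0.003]
 [ 0.006  0.236 -0.972]]
F nest [-0.2 -0.4 -0.8] w 80.2 q [-0.08  0.47  1.96  0.11  0.48 -0.28]
```

View pics/s8.png

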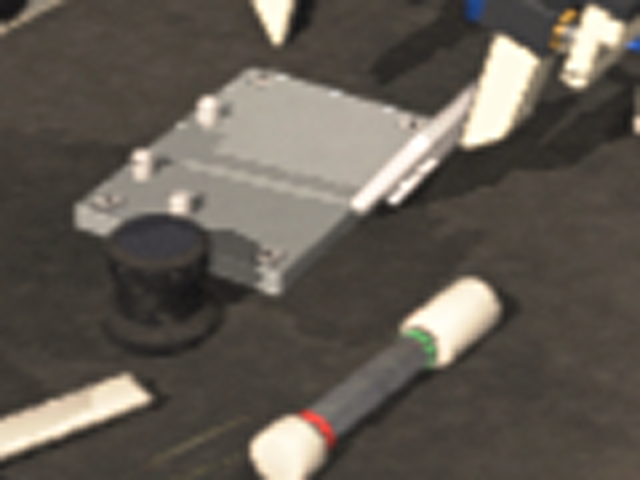

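The plate is now seen almost edge-on, leaning at roughly 55°. Its lower end is in front of the nest at (355,210), and the register step shows behind it. I'll carry on over.

```bash

python3 -m handwheel '[{"claw":80,"dx":0,"dy":3.6,"dz":0,"rx":0,"ry":0,"rz":0},{"claw":80,"dx":0,"dy":3.6,"dz":0,"rx":0,"ry":0,"rz":0},{"claw":80,"dx":0,"dy":3.6,"dz":0,"rx":0,"ry":0,"rz":0},{"claw":80,"dx":0,"dy":3.6,"dz":0,"rx":0,"ry":0,"rz":0},{"claw":80,"dx":0,"dy":0,"dz":0,"rx":0,"ry":0,"rz":0}]'; python3 -m handwheel '[{"claw":80,"dx":0,"dy":3,"dz":0,"rx":0,"ry":0,"rz":0},{"claw":80,"dx":0,"dy":3,"dz":0.7,"rx":0,"ry":0,"rz":0},{"claw":80,"dx":0,"dy":3,"dz":0.7,"rx":0,"ry":0,"rz":0},{"claw":80,"dx":0,"dy":0,"dz":0,"rx":0,"ry":0,"rz":0}]';  python3 - <<'E'
from h import *
st()
d=cap('scene');np.save('s9.npy',d,allow_pickle=True);c=cap('wrist')
A=cv2.resize(c['frame'],(512,384)); B=cv2.resize(d['frame'][160:250,180:300],(512,384),interpolation=cv2.INTER_CUBIC)
cv2.imwrite('pics/s9.png',cv2.resize(np.hstack([A,B]),(800,300))[:,:,::-1])
E
```

```text
time: 10.95
tool_pos: [536.3, 52.9, 49.2]
tcp_rot: [2.904, -0.006, 1.684]
contact_force: [0.1, -0.4, 0.3]
grip_width: 80.7
time: 11.35
tool_pos: [545.2, 53.9, 49.9]
tcp_rot: [2.904, -0.006, 1.684]
contact_force: [-0.6, -0.8, -0.6]
grip_width: 79.8
t 11.35 TCP nest [-15.3 -23.2  49.9] near tip [-54.  -22.6  40.5] far tip [ 23.5 -23.7  59.2]
tool axes in nest (cols)
 [[ 0.013  0.972  0.235]
 [ 1.    -0.014  0.003]
 [ 0.006  0.235 -0.972]]
F nest [-0.7 -0.7 -0.6] w 79.8 q [-0.07  0.5   1.89  0.1   0.52 -0.26]
```

View pics/s9.png

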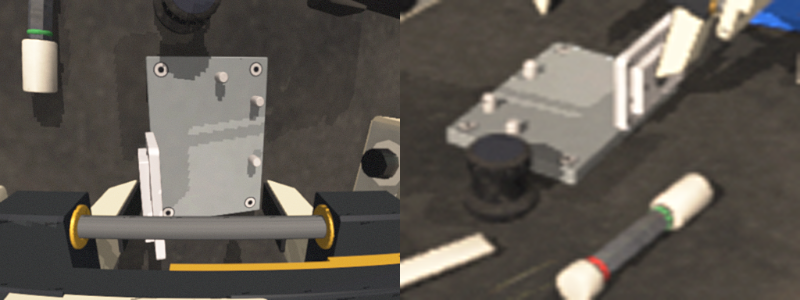

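The cover now stands upright at the nest's edge with its register facing the robot. I'll push it on over.

```bash

python3 -m handwheel '[{"claw":80,"dx":0,"dy":3,"dz":1,"rx":0,"ry":0,"rz":0},{"claw":80,"dx":0,"dy":3,"dz":1,"rx":0,"ry":0,"rz":0},{"claw":80,"dx":0,"dy":3,"dz":1,"rx":0,"ry":0,"rz":0},{"claw":80,"dx":0,"dy":3,"dz":1,"rx":0,"ry":0,"rz":0},{"claw":80,"dx":0,"dy":3,"dz":1,"rx":0,"ry":0,"rz":0},{"claw":80,"dx":0,"dy":3,"dz":1,"rx":0,"ry":0,"rz":0},{"claw":80,"dx":0,"dy":3,"dz":1,"rx":0,"ry":0,"rz":0},{"claw":80,"dx":0,"dy":0,"dz":0,"rx":0,"ry":0,"rz":0},{"claw":80,"dx":0,"dy":0,"dz":0,"rx":0,"ry":0,"rz":0}]';  python3 - <<'E'
from h import *
st()
d=cap('scene');np.save('s10.npy',d,allow_pickle=True);c=cap('wrist');np.save('w10.npy',c,allow_pickle=True)
A=cv2.resize(c['frame'],(512,384)); B=cv2.resize(d['frame'][160:250,180:300],(512,384),interpolation=cv2.INTER_CUBIC)
cv2.imwrite('pics/s10.png',cv2.resize(np.hstack([A,B]),(800,300))[:,:,::-1])
E
```

```text
time: 12.35
tool_pos: [566.4, 56.4, 47.8]
tcp_rot: [2.905, -0.007, 1.684]
contact_force: [0.1, -0.0, 0.4]
grip_width: 80.1
t 12.35 TCP nest [  6.1 -23.3  47.8] near tip [-32.8 -22.8  38.4] far tip [ 45.1 -23.9  57.2]
tool axes in nest (cols)
 [[ 0.013  0.972  0.234]
 [ 1.    -0.014  0.003]
 [ 0.007  0.234 -0.972]]
F nest [ 0.1 -0.   0.4] w 80.1 q [-0.06  0.53  1.83  0.09  0.55 -0.25]
```

View pics/s10.png

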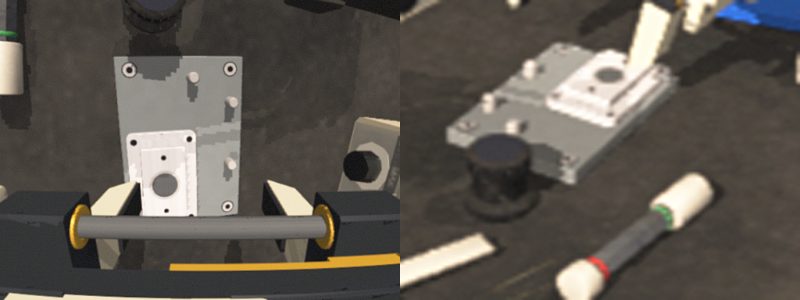

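It has flipped and lies flat on the nest with the register up. In the wrist half, the flange spans u 127–197 and its left end is at v≈131. I'll measure it.

```bash
cat >> h.py <<'E'
def nest(c,u,v,z):
    Q=R.from_euler('z',-NY).as_matrix(); return (Q@(onz(c,u,v,z)-np.array([*NC,0]))).round(1)
E
python3 - <<'E'
from h import *
c=np.load('w10.npy',allow_pickle=True).item()
g=lambda x,y:(x*1.28,y*1.28)
for n,p,z in (('front edge',(127,170),16),('back edge',(197,170),16),('left end',(160,131),16),('pinL',(194,75),20),('pinBL',(231,101),20),('pinBR',(231,163),20),('nestFL',(113,56),10),('nestBL',(241,56),10)): print(n,nest(c,*g(*p),z))
E
```

```text
front edge [-42.3 -12.5  16. ]
back edge [  9.5 -17.6  16. ]
left end [-16.9  14.6  16. ]
pinL [ 7.8 52.7 20. ]
pinBL [34.6 34.2 20. ]
pinBR [ 35.5 -13.   20. ]
nestFL [-45.   66.4  10. ]
nestBL [45.6 66.  10. ]
```

```bash

python3 -m handwheel '[{"claw":80,"dx":-2.5,"dy":-8.5,"dz":-2,"rx":0,"ry":0,"rz":0},{"claw":80,"dx":0,"dy":-8.5,"dz":-2,"rx":0,"ry":0,"rz":0},{"claw":80,"dx":0,"dy":-2,"dz":9,"rx":0,"ry":0,"rz":0},{"claw":80,"dx":0,"dy":-2,"dz":9,"rx":0,"ry":0,"rz":0},{"claw":80,"dx":0,"dy":-2,"dz":7,"rx":0,"ry":0,"rz":0},{"claw":80,"dx":0,"dy":0,"dz":0,"rx":0,"ry":0,"rz":0}]';  python3 - <<'E'
from h import *
st()
E
```

```text
time: 13.05
tool_pos: [548.6, 52.2, 20.4]
tcp_rot: [2.908, -0.007, 1.684]
contact_force: [0.1, -0.2, -0.6]
grip_width: 80.3
t 13.05 TCP nest [-12.1 -25.3  20.4] near tip [-51.1 -24.7  11.1] far tip [ 26.9 -25.9  29.7]
tool axes in nest (cols)
 [[ 0.013  0.973  0.232]
 [ 1.    -0.014  0.004]
 [ 0.007  0.232 -0.973]]
F nest [ 0.1 -0.2 -0.6] w 80.3 q [-0.07  0.56  1.9   0.11  0.46 -0.28]
```

```bash

python3 -m handwheel '[{"claw":80,"dx":0,"dy":3,"dz":-0.5,"rx":0,"ry":0,"rz":0},{"claw":80,"dx":0,"dy":2.9,"dz":0.7,"rx":0,"ry":0,"rz":0},{"claw":80,"dx":0,"dy":2.9,"dz":0.7,"rx":0,"ry":0,"rz":0},{"claw":80,"dx":0,"dy":2.9,"dz":0.7,"rx":0,"ry":0,"rz":0},{"claw":80,"dx":0,"dy":2.9,"dz":0.7,"rx":0,"ry":0,"rz":0},{"claw":80,"dx":0,"dy":2.9,"dz":0.7,"rx":0,"ry":0,"rz":0},{"claw":80,"dx":0,"dy":2.9,"dz":0.7,"rx":0,"ry":0,"rz":0},{"claw":80,"dx":0,"dy":2.9,"dz":0.7,"rx":0,"ry":0,"rz":0},{"claw":80,"dx":0,"dy":2.9,"dz":0.7,"rx":0,"ry":0,"rz":0},{"claw":80,"dx":0,"dy":2,"dz":0.5,"rx":0,"ry":0,"rz":0}]';  python3 - <<'E'
from h import *
st()
E
```

```text
time: 14.05
tool_pos: [578.3, 55.4, 23.2]
tcp_rot: [2.905, -0.007, 1.684]
contact_force: [-0.4, 0.1, 1.1]
grip_width: 80.1
t 14.05 TCP nest [ 17.7 -25.9  23.2] near tip [-21.2 -25.3  13.8] far tip [ 56.7 -26.4  32.6]
tool axes in nest (cols)
 [[ 0.013  0.972  0.235]
 [ 1.    -0.014  0.003]
 [ 0.007  0.234 -0.972]]
F nest [-0.4  0.1  1.1] w 80.1 q [-0.06  0.59  1.82  0.1   0.51 -0.25]
```

```bash

python3 -m handwheel '[{"claw":80,"dx":0,"dy":-5,"dz":-1,"rx":0,"ry":0,"rz":0},{"claw":10,"dx":0,"dy":3.5,"dz":-15,"rx":0,"ry":0,"rz":0},{"claw":10,"dx":0,"dy":3.5,"dz":-15,"rx":0,"ry":0,"rz":0},{"claw":10,"dx":0,"dy":3.5,"dz":-15,"rx":0.12,"ry":0,"rz":0},{"claw":2,"dx":-18,"dy":0,"dz":0,"rx":0.117,"ry":0,"rz":0.014},{"claw":2,"dx":-18,"dy":-4,"dz":0,"rx":0,"ry":0,"rz":0},{"claw":2,"dx":-18,"dy":-4,"dz":0,"rx":0,"ry":0,"rz":0},{"claw":2,"dx":0,"dy":0,"dz":0,"rx":0,"ry":0,"rz":0}]';  python3 - <<'E'
from h import *
st()
c=cap('wrist');np.save('w11.npy',c,allow_pickle=True)
cv2.imwrite('pics/w11.png',c['frame'][:,:,::-1])
E
```

```text
time: 14.85
tool_pos: [569.9, -1.8, 68.4]
tcp_rot: [-3.141, -0.007, 1.668]
contact_force: [0.3, 0.9, 0.5]
grip_width: 28.6
t 14.85 TCP nest [  2.2 -81.5  68.4] near tip [-12.1 -81.1  68.4] far tip [ 16.6 -81.9  68.4]
tool axes in nest (cols)
 [[ 0.029  1.     0.   ]
 [ 1.    -0.029  0.007]
 [ 0.007 -0.    -1.   ]]
F nest [0.4 0.8 0.5] w 28.6 q [-0.14  0.59  1.6   0.01  0.96 -0.24]
```

View pics/w11.png

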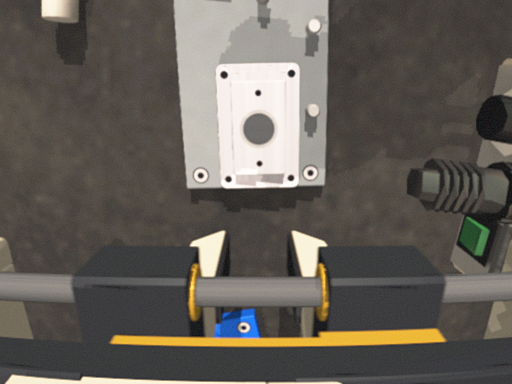

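The cover is flat and square to the nest at u 217–299, v 64–187, with the pin row at u≈313. I'll measure, then push left.

```bash
python3 - <<'E'
from h import *
c=np.load('w11.npy',allow_pickle=True).item()
for n,p,z in (('FL',(217,65),16),('BL',(298,64),16),('BR',(300,185),16),('FR',(220,188),16),('pinBL',(314,24),20),('pinBR',(313,108),20),('nFR',(187,188),10),('nBR',(325,185),10)): print(n,nest(c,*p,z))
E
```

```text
FL [-20.1  13.2  16. ]
BL [27.8 12.4 16. ]
BR [ 29.1 -61.8  16. ]
FR [-22.6 -62.3  16. ]
pinBL [36.6 33.9 20. ]
pinBR [ 36.3 -13.3  20. ]
nFR [-45.4 -63.3  10. ]
nBR [ 46.5 -63.8  10. ]
```

```bash

python3 -m handwheel '[{"claw":2,"dx":0,"dy":2,"dz":18,"rx":0,"ry":-0.007,"rz":-0.03},{"claw":2,"dx":0,"dy":0,"dz":18,"rx":0,"ry":0,"rz":0},{"claw":2,"dx":0,"dy":0,"dz":18.5,"rx":0,"ry":0,"rz":0},{"claw":2,"dx":3,"dy":0,"dz":0,"rx":0,"ry":0,"rz":0},{"claw":2,"dx":4,"dy":0,"dz":0,"rx":0,"ry":0,"rz":0},{"claw":2,"dx":4,"dy":0,"dz":0,"rx":0,"ry":0,"rz":0},{"claw":2,"dx":4,"dy":0,"dz":0,"rx":0,"ry":0,"rz":0},{"claw":2,"dx":4,"dy":0,"dz":0,"rx":0,"ry":0,"rz":0},{"claw":2,"dx":4,"dy":0,"dz":0,"rx":0,"ry":0,"rz":0},{"claw":2,"dx":0,"dy":0,"dz":0,"rx":0,"ry":0,"rz":0}]';  python3 - <<'E'
from h import *
st()
E
```

```text
time: 15.9
tool_pos: [569.3, 23.7, 14.5]
tcp_rot: [3.141, -0.0, 1.701]
contact_force: [-1.0, -0.5, 0.1]
grip_width: 2.0
t 15.9 TCP nest [  4.9 -56.1  14.5] near tip [  3.8 -56.1  14.5] far tip [  5.9 -56.1  14.5]
tool axes in nest (cols)
 [[-0.004  1.     0.001]
 [ 1.     0.004  0.   ]
 [ 0.     0.001 -1.   ]]
F nest [-1.  -0.4  0.1] w 2.0 q [-0.09  0.67  1.64  0.    0.84 -0.22]
```

```bash

python3 -m handwheel '[{"claw":2,"dx":0,"dy":0,"dz":1.8,"rx":0,"ry":0,"rz":0},{"claw":2,"dx":3.5,"dy":0,"dz":0,"rx":0,"ry":0,"rz":0},{"claw":2,"dx":3.5,"dy":0,"dz":0,"rx":0,"ry":0,"rz":0},{"claw":2,"dx":3.5,"dy":0,"dz":0,"rx":0,"ry":0,"rz":0},{"claw":2,"dx":2.5,"dy":0,"dz":0,"rx":0,"ry":0,"rz":0},{"claw":2,"dx":0,"dy":0,"dz":0,"rx":0,"ry":0,"rz":0}]'
for i in 1 2 3 4 ; do python3 -m handwheel '[{"claw":2,"dx":1,"dy":0,"dz":0,"rx":0,"ry":0,"rz":0},{"claw":2,"dx":0,"dy":0,"dz":0,"rx":0,"ry":0,"rz":0}]' | sed -n '2p;4p'; done
```

```text
time: 16.5
tool_pos: [567.5, 36.5, 12.4]
tcp_rot: [3.141, -0.001, 1.7]
contact_force: [-0.2, 0.7, -0.1]
grip_width: 2.4
tool_pos: [567.4, 37.1, 12.4]
contact_force: [1.0, -0.2, -0.7]
tool_pos: [567.4, 38.0, 12.4]
contact_force: [-0.0, 0.6, 0.6]
tool_pos: [567.2, 39.0, 12.5]
contact_force: [0.0, -1.0, -0.2]
tool_pos: [567.1, 40.1, 12.4]
contact_force: [-0.6, 0.1, -0.8]
```

```bash

for i in 1 2 3 4 ; do python3 -m handwheel '[{"claw":2,"dx":0.8,"dy":0,"dz":0,"rx":0,"ry":0,"rz":0},{"claw":2,"dx":0,"dy":0,"dz":0,"rx":0,"ry":0,"rz":0}]' | sed -n '2p;4p'; done;  python3 - <<'E'
from h import *
st()
E
```

```text
tool_pos: [567.0, 40.6, 12.4]
contact_force: [0.5, -1.7, -0.2]
tool_pos: [567.0, 40.9, 12.5]
contact_force: [0.1, -4.7, 0.2]
tool_pos: [567.1, 41.1, 12.5]
contact_force: [-0.3, -7.6, -0.3]
tool_pos: [567.1, 41.4, 12.5]
contact_force: [0.7, -9.9, 0.0]
t 18.1 TCP nest [  4.9 -38.4  12.5] near tip [  3.8 -38.4  12.5] far tip [  6.  -38.3  12.5]
tool axes in nest (cols)
 [[-0.004  1.     0.001]
 [ 1.     0.004 -0.002]
 [-0.002  0.001 -1.   ]]
F nest [-0.5 -9.9  0. ] w 2.2 q [-0.06  0.67  1.64 -0.    0.83 -0.19]
```

```bash

python3 -m handwheel '[{"claw":2,"dx":-4,"dy":0,"dz":0,"rx":0,"ry":0,"rz":0},{"claw":2,"dx":0,"dy":0,"dz":-15,"rx":0,"ry":0,"rz":0},{"claw":80,"dx":0,"dy":0,"dz":-15,"rx":0,"ry":0,"rz":0},{"claw":80,"dx":0,"dy":0,"dz":-15,"rx":0,"ry":0,"rz":0},{"claw":80,"dx":17,"dy":2,"dz":0,"rx":0,"ry":0,"rz":0},{"claw":80,"dx":17,"dy":2,"dz":0,"rx":0,"ry":0,"rz":0},{"claw":80,"dx":17,"dy":0,"dz":0,"rx":-0.12,"ry":0,"rz":0},{"claw":80,"dx":0,"dy":0,"dz":0,"rx":-0.117,"ry":0,"rz":0},{"claw":80,"dx":0,"dy":0,"dz":0,"rx":0,"ry":0,"rz":0},{"claw":80,"dx":0,"dy":0,"dz":0,"rx":0,"ry":0,"rz":0}]';  python3 - <<'E'
from h import *
st()
E
```

```text
time: 19.1
tool_pos: [564.6, 90.3, 57.8]
tcp_rot: [2.906, -0.001, 1.7]
contact_force: [0.0, 0.0, 0.2]
grip_width: 61.4
t 19.1 TCP nest [ 8.6 10.5 57.8] near tip [-21.2  10.4  50.7] far tip [38.4 10.6 65. ]
tool axes in nest (cols)
 [[-0.003  0.972  0.233]
 [ 1.     0.003  0.001]
 [ 0.001  0.233 -0.972]]
F nest [0.  0.  0.2] w 61.4 q [ 0.01  0.52  1.82  0.05  0.57 -0.16]
```

```bash

python3 -m handwheel '[{"claw":80,"dx":0,"dy":0,"dz":0,"rx":0,"ry":0,"rz":0},{"claw":80,"dx":0,"dy":-2,"dz":9,"rx":0,"ry":0,"rz":0},{"claw":80,"dx":-1,"dy":-2,"dz":9,"rx":0,"ry":0,"rz":0},{"claw":80,"dx":0,"dy":-2,"dz":9,"rx":0,"ry":0,"rz":0},{"claw":80,"dx":0,"dy":-2,"dz":7.5,"rx":0,"ry":0,"rz":0},{"claw":80,"dx":0,"dy":3,"dz":0.7,"rx":0,"ry":0,"rz":0},{"claw":80,"dx":0,"dy":3,"dz":0.7,"rx":0,"ry":0,"rz":0},{"claw":80,"dx":0,"dy":0,"dz":0,"rx":0,"ry":0,"rz":0}]';  python3 - <<'E'
from h import *
st()
E
for i in 1 2 3 4 ; do python3 -m handwheel '[{"claw":80,"dx":0,"dy":1,"dz":0.24,"rx":0,"ry":0,"rz":0},{"claw":80,"dx":0,"dy":0,"dz":0,"rx":0,"ry":0,"rz":0}]' | sed -n '2p;4p'; done
```

```text
time: 19.9
tool_pos: [571.7, 90.1, 21.9]
tcp_rot: [2.904, -0.0, 1.7]
contact_force: [-0.6, 0.4, -0.2]
grip_width: 79.8
t 19.9 TCP nest [15.6  9.4 21.9] near tip [-23.2   9.3  12.5] far tip [54.4  9.6 31.3]
tool axes in nest (cols)
 [[-0.003  0.972  0.236]
 [ 1.     0.003  0.001]
 [ 0.     0.236 -0.972]]
F nest [-0.5  0.5 -0.2] w 79.8 q [ 0.01  0.59  1.83  0.06  0.49 -0.17]
tool_pos: [572.3, 90.3, 22.1]
contact_force: [0.0, 0.6, -0.0]
tool_pos: [573.3, 90.4, 22.2]
contact_force: [-0.9, -0.2, -0.4]
tool_pos: [574.3, 90.5, 22.2]
contact_force: [-0.1, -0.6, 0.3]
tool_pos: [575.2, 90.6, 22.1]
contact_force: [-0.1, 0.2, 0.1]
```

```bash

for i in 1 2 3 4 ; do python3 -m handwheel '[{"claw":80,"dx":0,"dy":0.9,"dz":0.21,"rx":0,"ry":0,"rz":0},{"claw":80,"dx":0,"dy":0,"dz":0,"rx":0,"ry":0,"rz":0}]' | sed -n '2p;4p'; done
```

```text
tool_pos: [576.2, 90.8, 22.1]
contact_force: [-0.3, -1.4, 0.2]
tool_pos: [577.2, 90.9, 22.1]
contact_force: [-0.5, 0.0, -0.4]
tool_pos: [578.1, 91.0, 22.1]
contact_force: [-0.3, 0.0, -0.4]
tool_pos: [578.7, 91.2, 22.0]
contact_force: [-1.1, -0.3, 0.5]
```

```bash

for i in 1 2 3 4 ; do python3 -m handwheel '[{"claw":80,"dx":0,"dy":0.8,"dz":0.19,"rx":0,"ry":0,"rz":0},{"claw":80,"dx":0,"dy":0,"dz":0,"rx":0,"ry":0,"rz":0}]' | sed -n '2p;4p'; done
python3 - <<'E'
from h import *
st(); c=cap('wrist');np.save('w12.npy',c,allow_pickle=True)
cv2.imwrite('pics/w12.png',cv2.resize(c['frame'],(800,600),interpolation=cv2.INTER_CUBIC)[:,:,::-1])
E
```

```text
tool_pos: [578.9, 91.2, 21.9]
contact_force: [-4.2, 0.8, 3.5]
tool_pos: [579.1, 91.3, 21.8]
contact_force: [-6.9, -0.5, 5.1]
tool_pos: [579.2, 91.4, 21.6]
contact_force: [-9.2, -1.2, 6.1]
tool_pos: [579.3, 91.4, 21.4]
contact_force: [-10.8, -1.6, 8.0]
t 22.3 TCP nest [23.3  9.7 21.4] near tip [-15.8   9.6  12.2] far tip [62.5  9.9 30.6]
tool axes in nest (cols)
 [[-0.004  0.973  0.229]
 [ 1.     0.003  0.002]
 [ 0.001  0.229 -0.973]]
F nest [-10.9  -0.2   8. ] w 80.4 q [ 0.01  0.6   1.8   0.06  0.52 -0.17]
```

View pics/w12.png

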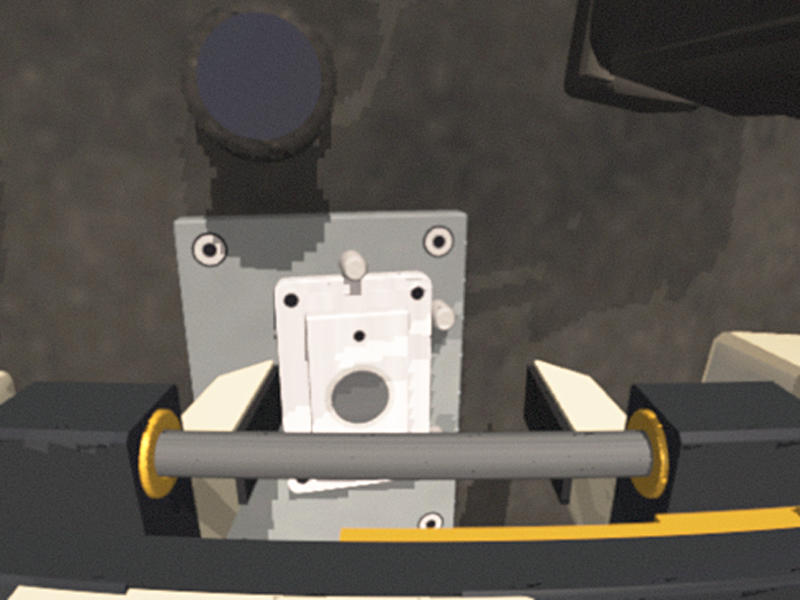

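The cover is against both back pins, at 11 N, with the left pin at (353,265) next to its left end. I'll finish with one light left nudge.

```bash

python3 -m handwheel '[{"claw":80,"dx":0,"dy":-4,"dz":-1,"rx":0,"ry":0,"rz":0},{"claw":80,"dx":0,"dy":-6,"dz":-1.4,"rx":0,"ry":0,"rz":0},{"claw":2,"dx":0,"dy":4,"dz":-16,"rx":0,"ry":0,"rz":0},{"claw":2,"dx":0,"dy":4,"dz":-16,"rx":0,"ry":0,"rz":0},{"claw":2,"dx":0,"dy":4,"dz":-16,"rx":0.12,"ry":0,"rz":0},{"claw":2,"dx":-19,"dy":0,"dz":0,"rx":0.117,"ry":0,"rz":0},{"claw":2,"dx":-19,"dy":-3,"dz":0,"rx":0,"ry":0,"rz":0},{"claw":2,"dx":-19,"dy":-3,"dz":0,"rx":0,"ry":0,"rz":0},{"claw":2,"dx":0,"dy":0,"dz":0,"rx":0,"ry":0,"rz":0}]'
python3 - <<'E'
from h import *
st()
E
```

```text
time: 23.25
tool_pos: [574.3, 31.1, 70.9]
tcp_rot: [3.137, 0.0, 1.698]
contact_force: [-0.8, -0.4, 0.9]
grip_width: 28.6
t 23.25 TCP nest [ 10.8 -49.5  70.9] near tip [ -3.5 -49.5  70.8] far tip [ 25.1 -49.5  71. ]
tool axes in nest (cols)
 [[-0.001  1.     0.005]
 [ 1.     0.001  0.   ]
 [-0.     0.005 -1.   ]]
F nest [-0.8 -0.3  0.9] w 28.6 q [-0.08  0.59  1.58  0.    0.96 -0.21]
```

```bash

python3 -m handwheel '[{"claw":2,"dx":0,"dy":-2,"dz":15,"rx":0,"ry":0,"rz":0},{"claw":2,"dx":0,"dy":0,"dz":15,"rx":0,"ry":0,"rz":0},{"claw":2,"dx":0,"dy":0,"dz":15,"rx":0,"ry":0,"rz":0},{"claw":2,"dx":0,"dy":0,"dz":13,"rx":0,"ry":0,"rz":0},{"claw":2,"dx":4,"dy":0,"dz":0,"rx":0,"ry":0,"rz":0},{"claw":2,"dx":4,"dy":0,"dz":0,"rx":0,"ry":0,"rz":0},{"claw":2,"dx":0,"dy":0,"dz":0,"rx":0,"ry":0,"rz":0}]'
for i in 1 2 3 4 ; do python3 -m handwheel '[{"claw":2,"dx":0.9,"dy":0,"dz":0,"rx":0,"ry":0,"rz":0},{"claw":2,"dx":0,"dy":0,"dz":0,"rx":0,"ry":0,"rz":0}]' | sed -n '2p;4p'; done
```

```text
time: 23.95
tool_pos: [571.1, 41.1, 13.6]
tcp_rot: [3.137, -0.0, 1.701]
contact_force: [-1.1, -0.9, -0.8]
grip_width: 1.6
tool_pos: [571.2, 41.3, 13.5]
contact_force: [-0.4, -3.7, -0.9]
tool_pos: [571.1, 41.6, 13.4]
contact_force: [-0.7, -6.6, -0.0]
tool_pos: [571.1, 41.9, 13.3]
contact_force: [0.0, -9.1, 0.3]
tool_pos: [571.1, 42.2, 13.4]
contact_force: [0.1, -12.2, 0.2]
```

Contact came at the same place as before, so it was already home on the left. I'll retreat and do a final check.

```bash

python3 -m handwheel '[{"claw":2,"dx":-4,"dy":0,"dz":0,"rx":0,"ry":0,"rz":0},{"claw":2,"dx":-6,"dy":0,"dz":0,"rx":0,"ry":0,"rz":0},{"claw":2,"dx":0,"dy":0,"dz":-25,"rx":0,"ry":0,"rz":0},{"claw":2,"dx":0,"dy":0,"dz":-25,"rx":0,"ry":0,"rz":0},{"claw":2,"dx":-15,"dy":0,"dz":-25,"rx":0,"ry":0,"rz":0},{"claw":2,"dx":-15,"dy":0,"dz":-10,"rx":0,"ry":0,"rz":0},{"claw":2,"dx":0,"dy":0,"dz":0,"rx":0,"ry":0,"rz":0},{"claw":2,"dx":0,"dy":0,"dz":0,"rx":0,"ry":0,"rz":0}]'
python3 - <<'E'
from h import *
c=cap('wrist');np.save('w13.npy',c,allow_pickle=True);a=cap('scene')
B=cv2.resize(a['frame'][150:270,130:290],(512,384),interpolation=cv2.INTER_CUBIC)
A=cv2.resize(c['frame'][0:240,110:430],(512,384),interpolation=cv2.INTER_CUBIC)
cv2.imwrite('pics/w13.png',cv2.resize(np.hstack([A,B]),(800,300))[:,:,::-1])
E
```

```text
time: 25.55
tool_pos: [574.8, 4.4, 97.0]
tcp_rot: [3.139, -0.001, 1.699]
contact_force: [-0.2, -0.8, -0.7]
grip_width: 2.1
```

View pics/w13.png

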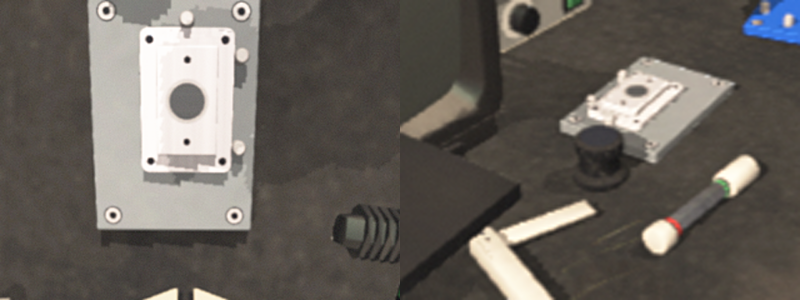

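The register is up, the cover sits square against the pins at (187,18), (242,55) and (239,147), and the bystanders look undisturbed. One numeric check, then I'll hand in.

```bash
python3 - <<'E'
from h import *
c=np.load('w13.npy',allow_pickle=True).item()
for n,p,z in (('FL',(140,28),16),('BL',(235,27),16),('BR',(234,172),16),('FR',(143,173),16),('pinL',(187,18),20),('pinBL',(242,55),20),('pinBR',(239,147),20)): print(n,nest(c,110+p[0]*.8,p[1]*.8,z))
st(); print(bot.close_job())
E
```

```text
FL [-16.5  46.8  16. ]
BL [33.2 47.5 16. ]
BR [ 34.8 -28.9  16. ]
FR [-16.5 -29.5  16. ]
pinL [ 8.1 50.9 20. ]
pinBL [36.8 32.9 20. ]
pinBR [ 36.7 -14.7  20. ]
t 25.65 TCP nest [  7.6 -75.4  96.5] near tip [  6.6 -75.4  96.4] far tip [  8.5 -75.4  96.5]
tool axes in nest (cols)
 [[-0.003  1.     0.001]
 [ 1.     0.003  0.002]
 [ 0.002  0.001 -1.   ]]
F nest [-0.2  0.6  0.2] w 1.9 q [-0.13  0.56  1.56  0.    1.02 -0.26]
the job is handed in; nothing more can be done
None
```

The cover is turned over on the nest, lying flat with its register up and pushed home against all three dowel pins. I handed the job in at 25.7 s.

- **What I did:** I pushed the cover against the nest's front edge and levered up its near rim with one fingertip. Tipping it there laid it over onto the nest, without picking it up. I then pushed it right, left and back in turn until each push met firm resistance, and gave it a last nudge to the left.
- **Contact:** The back pins resisted at about 11 N and the left pin at about 12 N. The last left nudge met the cover exactly where the first left push had stopped. The highest wrist force I saw was about 14 N.
- **Last look:** From the final wrist picture, the left end is at y ≈ 47 mm (46 expected), the back edge at x ≈ 33–35 mm (32 expected) and the front edge at x ≈ −16.5 mm (−18 expected). The pins themselves also read about 1 mm off, so this fits the 2 mm calibration.
- **Bystanders:** The loupe, plug gauge and square look unmoved in the last scene picture. The gauge block was outside that crop; the arm did not work near it.
- **What went wrong:** My first two move calls were refused because the rows lacked some keys, and nothing moved. The first forward tilt hit joint 5's range limit, so I used a smaller one. I viewed 15 pictures, against a budget of 10.

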